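# Fill the packing column and snap its cover on

### The job

Tip all five white balls from the scoop through the column's wide funnel mouth so that they drop into its narrow tube, and set the empty scoop back down flat on the bench. Then take the knobbed cover, press it straight down onto the mouth until the four clips give way and snap over it, and keep pressing it fully home against the gasket: finish like that, with the gripper still holding the knob and pushing down. Leave the other things on the bench where they are.

Things in the scene. Friction and masses are not known exactly. Their poses are not given: they have to be found in the camera images.
- column: Fixed packing column, the only thing with a funnel. Origin: centre of the underside of its foot, z up. Square dark steel foot 130 x 130 x 12 mm. Clear narrow tube, bore 36 mm, inner floor 15 mm up, straight to 64 mm; above that a funnel widening to an 84 mm bore at 98 mm; rim 105 mm high, 92 mm outside, with a black gasket ring on it and four sprung steel clips around it.
- column_mouth (a point): Point on the column's axis at the top of the free gasket, 111 mm above the column's origin. The gasket is a ring, 80 mm inside and 92 mm outside diameter.
- column_clips (a point): Point on the column's axis, 118 mm above its origin, level with the undersides of the clip noses. The four clips, 14 mm wide, stand at 45, 135, 225 and 315 degrees from the column's x axis; tops 135 mm high, 50 to 56 mm from the axis; inner faces slope inward going down, to noses 43 mm from the axis.
- gasket (a joint): How far the gasket is squashed (m): 0 free, 0.004 at its firm stop; about 2.5 N per mm. Pushing the cover straight down spreads the clips (push peaks at 10 to 20 N with the cover's origin 109 to 112 mm above the column's), then the force drops suddenly and the clips spring over the flange at 105 mm. Clipped on and let go it reads about 0.001, fully home 0.003 to 0.004 (about 10 N of push).
- cover: Loose white plastic cover, round (any yaw will do), about 110 g. Origin: centre of its underside, z up. Spigot below, 62 to 70 mm diameter, 6 mm deep; flange 92 mm diameter, 6 to 14 mm above the origin; round upright knob 28 mm diameter, 14 to 55 mm above the origin. It stands on its spigot, knob up. Fully home, its origin is 101 to 102 mm above the column's.
- scoop: Loose steel scoop, about 130 g, flat on the bench, holding five balls. Origin: centre of its floor's underside, x to the spout, z up. Tray 56 mm wide, walls 28 mm high, x = -34 to +58 mm; floor 3 mm thick, flat to x = 30 mm, then rising at 30 degrees to the lip. Balls roll out when the spout is tipped down over 30 degrees; 60 empties it.
- scoop_grip (a point): Where to grip the scoop: middle of its upright grip plate, 68 mm above its underside, x = -38 mm. The plate, at the back of the tray, is 8 mm thick along the scoop's x, 30 mm wide along y and 90 mm high; pinch it across its thickness, fingers closing along the scoop's x.
- scoop_spout (a point): Middle of the top edge of the scoop's spout lip: x = 56 mm, z = 16.5 mm in the scoop's frame.
- ball0_center (a point): Centre of one of the five equal white ceramic balls, 16 mm diameter, 13 g, at first lying loose on the scoop's floor.
- ball1_center (a point): Centre of one of the five equal white ceramic balls, 16 mm diameter, 13 g, at first lying loose on the scoop's floor.
- ball2_center (a point): Centre of one of the five equal white ceramic balls, 16 mm diameter, 13 g, at first lying loose on the scoop's floor.
- ball3_center (a point): Centre of one of the five equal white ceramic balls, 16 mm diameter, 13 g, at first lying loose on the scoop's floor.
- ball4_center (a point): Centre of one of the five equal white ceramic balls, 16 mm diameter, 13 g, at first lying loose on the scoop's floor.
- reagent_bottle: Bystander: white plastic bottle, 60 mm diameter, 110 mm high. Origin at the centre of its underside.
- beaker: Bystander: open glass beaker, 68 mm diameter, 80 mm high. Origin at the centre of its underside.
- small_cap: Bystander: small plain white cap without a knob, 40 mm diameter, 14 mm high; not the column's cover. Origin at the centre of its underside.
- screwdriver: Bystander: screwdriver lying on the bench, 160 mm long, its x axis towards the tip. Origin near the middle of it.
- vial_rack: Bystander: white block 80 x 150 x 35 mm with eight empty holes. Origin at the centre of its underside.
- weight: Bystander: steel cylinder weight, 34 mm diameter, 30 mm high. Origin at the centre of its underside.
There are look-alikes about, which are no part of the job. Leave any brown or orange look-alike of the scoop alone.

How it is judged:
By the outcome, as a careful person would: the job done as asked, in the order asked, and still so for the second after the job is handed in, while the arm keeps its last pose, push and grip.
It also fails if it takes over 72 s, if anything falls off the work surface, if the arm or the gripper's body presses on something with over 40 N, if the wrist force passes 120 N, or if a joint passes its speed limit or range.

### The arm

A 6-joint arm with a two-finger parallel gripper is mounted at the origin on the work surface. World frame = base frame: x ahead of the robot, y to its left, z up, the work surface at z = 0. Lengths are in m, angles in degrees, forces in N, time in s.
With the tool pointing down it reaches from about 0.325 to 0.775 m from the base axis. Payload 5.5 kg.
Tool frame: the origin (TCP) lies at the centre of the arm's flange, where the gripper is bolted on; the fingertips stand 182 mm ahead of it and the grasp point (between the pads) lies 163 mm ahead of it; z points along the fingers, y is the line along which they close (so a half turn about z gives the same grasp; the last joint's range is limited). The gripper opens to 88 mm and grips with 3 to 60 N. Pads are 20 mm wide; open, the fingers measure 115 mm over their backs; the gripper's body (75 mm by 178 mm) begins 61 mm behind the grasp point.
Start: joints at [62.069, 5.22, 70.514, -0, 104.267, -3.249], TCP at [0.251, 0.545, 0.405] pointing down, gripper open.
Joint ranges: [-164.24, 164.24], [-49.07, 125.15], [9.68, 141.18], [-86.29, 266.29], [3.28, 154.24], [-151.56, 151.56]. Speed limits (degrees/s): [147.25, 147.25, 172.46, 180, 180, 180].

### API

Orientations are given as [roll, pitch, yaw] about the fixed x, y, z axes, in that order (R = Rz(yaw) Ry(pitch) Rx(roll)).
In Python, from station import r gives the robot as it stands. The module is installed in compiled form; this text tells all that it offers. Calls block until the motion is done:
- r.reach(position, orientation): joint-space move of the TCP to a pose.
- r.servo_line(position, rotation=None, speed=0.15): straight line of the TCP; rotation=None keeps the orientation; speed is the mean speed in m/s.
- r.move_joints(angles): joint-space move.
- r.let_go() and r.grab(squeeze=None): open the fingers fully, or close them until they stop; squeeze is the grip in N (None keeps the last).
- r.wait(seconds).
- r.inverse_kinematics(position, orientation): joint angles nearest the present ones, or None.
- r.sense(): the state.
- r.snapshot(name): name is "scene" or "side" or "wrist"; returns a dict with "frame" (420x560x3 uint8, red, green, blue), "fx", "fy", "cx", "cy" (pixels), "R" (3x3) and "t" (3): a world point X has camera coordinates R X + t. Camera axes: x right, y down, z forward; pixel columns grow to the right and rows downward; lengths in m; the calibration is good to about 2 mm. The wrist camera is an equidistant fisheye: a pixel r from the principal point sees the ray r / f radians off the axis. A picture is of the moment at which its call begins. There is no depth.
A pose or a line that the arm cannot do raises r.IKError and nothing moves.
- r.hand_in(): hands the job in; it is judged then, once.
The state is a dict: "clock": time; "joints": joint angles; "joint_vel": joint speeds; "joint_torque": joint torques, N m; "tcp_pos": TCP position; "orientation": TCP orientation; "contact_force": force on the tool from outside, world axes, zero at the start; "torque": the same for the moment, N m; "opening": finger opening in m; "gripper_force": force on a finger pad.
Only numpy, scipy, OpenCV 4.12 (cv2) and the standard library are available. Lean on these libraries where they do the work, as an engineer would, in place of code of your own. Each camera call takes 0.05 s, during which the arm holds its last target. There are 200 camera calls.

## Working session

There is one attempt and no reset: what is moved stays moved. The work goes in short steps, each a Python script; the robot and the scene stay as the last script left them, time stands still between calls to the robot, and variables do not carry over. Pictures are saved under pics/ and viewed, at most 10 in all, crops included, and the job is handed in when it is done.

```bash
mkdir -p pics
python3 - <<'E'
from station import r
import cv2,pickle
d={}
for n in("scene","side","wrist"):
    s=r.snapshot(n);d[n]=s;cv2.imwrite(f"pics/{n}0.png",s["frame"][:,:,::-1]);print(n,s["fx"],s["cx"],s["cy"],(-s["R"].T@s["t"]).round(3),s["R"][2].round(2))
pickle.dump(d,open("s0.pkl","wb"))
st=r.sense();print(st["clock"],st["orientation"],st["contact_force"],st["opening"])
E
```

```text
scene 428.24526963426416 272.4550454214709 211.3968227336158 [1.164 0.355 0.91 ] [-0.57 -0.26 -0.78]
side 436.91837956377003 279.1197135129948 210.99298021488073 [0.478 0.876 0.575] [ 0.1  -0.86 -0.51]
wrist 325.19226210127806 283.47902444142915 213.09931144199857 [0.179 0.579 0.384] [ 0.26 -0.12 -0.96]
0.15 [-1.79913953e+02 -4.08541489e-03  1.55314818e+02] [0.23377836 0.09458449 0.41186344] 0.08803820603252746
```

View pics/scene0.png

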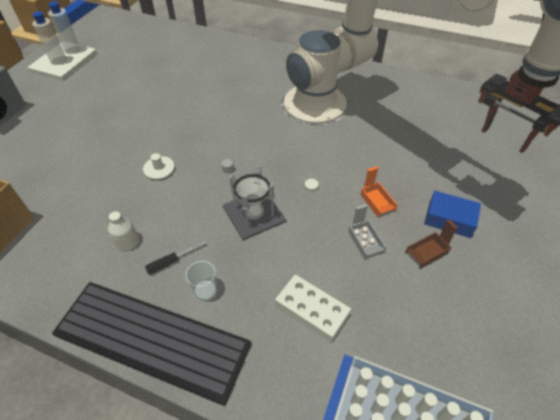

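View pics/side0.png

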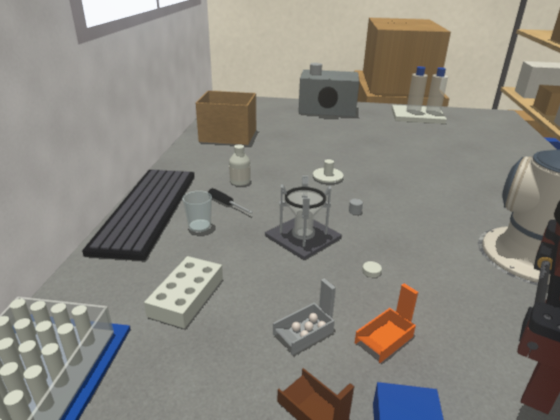

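The scene view shows the steel scoop with balls at (365,237), its plate at (360,215), the column at (254,205) and the knobbed cover at (158,167). In the side view they are at (305,325) with the plate at (327,298), (304,215) and (328,173). The orange and brown scoops are look-alikes. I'll zoom in for exact pixels.

Run:
```python
import cv2,pickle,numpy as np
d=pickle.load(open("s0.pkl","rb"))
def crop(n,u,v,w=80,h=60):
    return cv2.resize(d[n]["frame"][v:v+h,u:u+w,::-1],(400,300),interpolation=cv2.INTER_CUBIC)
a=np.vstack([np.hstack([crop("scene",325,200),crop("scene",215,165,96,72)]),np.hstack([crop("side",265,280,80,75) if 0 else crop("side",265,278,96,72),crop("side",260,180,96,72)])])
cv2.imwrite("pics/z1.png",a)
```

```text
(no output)
```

View pics/z1.png

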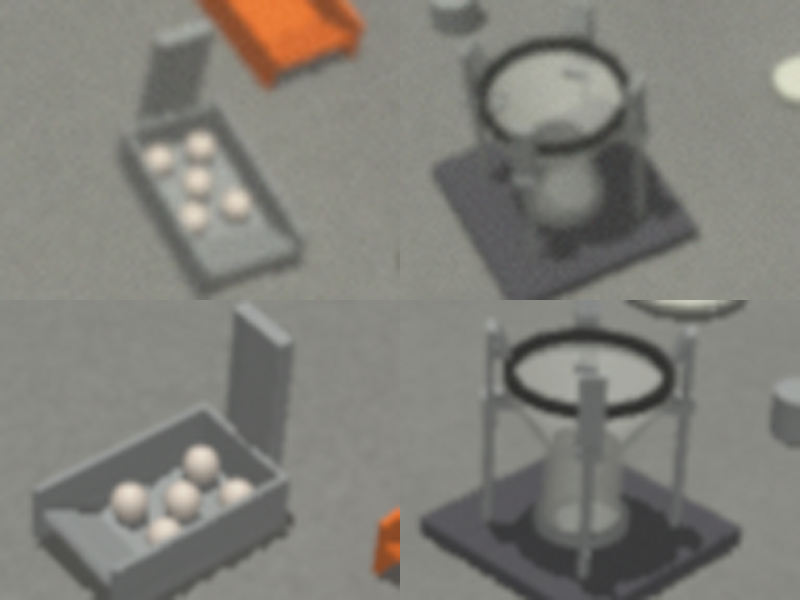

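The zoom gives the scoop's plate top at about (361.6,206) in the scene and (328.6,283) in the side view. It also shows the wall corners, the gasket ellipse and the foot corners. Next I'll turn these into world positions.

```bash
cat > h.py <<'E'
import numpy as np,cv2,pickle
from scipy.spatial.transform import Rotation as Ro
def ray(s,p):
    q=np.array([(p[0]-s["cx"])/s["fx"],(p[1]-s["cy"])/s["fy"],1]);v=s["R"].T@q
    return -s["R"].T@s["t"],v/np.linalg.norm(v)
def plane(s,p,z):
    o,v=ray(s,p);return o+v*(z-o[2])/v[2]
def tri(s1,p1,s2,p2):
    A=[];b=[];L=[]
    for s,p in((s1,p1),(s2,p2)):
        o,v=ray(s,p);M=np.eye(3)-np.outer(v,v);A.append(M);b.append(M@o);L.append((M,o))
    X=np.linalg.solve(A[0]+A[1],b[0]+b[1]);return X,[float(np.linalg.norm(M@(X-o))) for M,o in L]
E
python3 - <<'E'
from h import *
np.set_printoptions(precision=4,suppress=True)
d=pickle.load(open("s0.pkl","rb"));S,D=d["scene"],d["side"]
a=lambda x,y:(325+x/5-.4,200+y/5-.4)
b=lambda x,y:(215+x/4.1667-.4,165+y/4.1667-.4)
c=lambda x,y:(265+x/4.1667-.4,278+(y-300)/4.1667-.4)
e=lambda x,y:(260+x/4.1667-.4,180+(y-300)/4.1667-.4)
print("platetop",tri(S,a(183,31),D,c(265,324)))
print("scene back corners",plane(S,a(122,137),.028),plane(S,a(213,108),.028),"front",plane(S,a(205,292),0.0165),plane(S,a(300,247),.0165))
print("side back corners",plane(D,c(206,404),.028),plane(D,c(289,478),.028),"front",plane(D,c(35,490),.028),plane(D,c(115,582),.028))
print("foot scene",[plane(S,b(*p),.012)[:2] for p in((433,172),(510,300),(698,235))])
print("foot side",[plane(D,e(*p),.012)[:2] for p in((422,523),(740,530))])
def ell(s,u,v,w,h):
    g=s["frame"][v:v+h,u:u+w].max(2);m=(g<55).astype(np.uint8)
    n,l,st,_=cv2.connectedComponentsWithStats(m)
    for i in range(1,n):
        if st[i,4]>40:
            ys,xs=np.nonzero(l==i);hh=cv2.convexHull(np.c_[xs,ys].astype(np.int32));E=cv2.fitEllipse(hh)
            print(st[i],E); yield (E[0][0]+u,E[0][1]+v)
se=list(ell(S,228,170,48,35));de=list(ell(D,275,183,55,35))
for p in se:
  for q in de: print("gasket",tri(S,p,D,q))
def white(s,u,v,w,h,nm):
    f=s["frame"][v:v+h,u:u+w].astype(int);m=((f.min(2)>150)).astype(np.uint8)
    n,l,st,ce=cv2.connectedComponentsWithStats(m);i=1+st[1:,4].argmax()
    print(nm,st[i]+[u,v,0,0,0],ce[i]+[u,v]);
    for y in range(h): 
        xs=np.nonzero(l[y]==i)[0]
        if len(xs):print((y+v,int(xs[0]+u),int(xs[-1]+u)),end=" ")
    print()
white(S,135,145,50,40,"cov");white(D,305,150,50,40,"cov")
E
```

```text
platetop (array([0.4594, 0.2799, 0.086 ]), [0.0010032561763497314, 0.0010032561763497583])
scene back corners [0.4886 0.2644 0.028 ] [0.4527 0.3024 0.028 ] front [0.5556 0.3282 0.0165] [0.5119 0.3647 0.0165]
side back corners [0.4818 0.2687 0.028 ] [0.4448 0.3085 0.028 ] front [0.5487 0.3309 0.028 ] [0.5109 0.375  0.028 ]
foot scene [array([0.439 , 0.1659]), array([0.5176, 0.2433]), array([0.4243, 0.3374])]
foot side [array([ 0.3868, -0.004 ]), array([ 0.2082, -0.025 ])]
cov [142 153  32  26 492] [157.624  166.3293]
(153, 153, 158) (154, 151, 159) (155, 151, 160) (156, 150, 166) (157, 150, 169) (158, 150, 170) (159, 149, 171) (160, 147, 172) (161, 146, 172) (162, 145, 173) (163, 144, 173) (164, 144, 173) (165, 143, 173) (166, 143, 173) (167, 143, 173) (168, 142, 172) (169, 142, 172) (170, 143, 171) (171, 143, 171) (172, 143, 170) (173, 144, 169) (174, 145, 168) (175, 146, 166) (176, 147, 164) (177, 149, 161) (178, 154, 154) 
cov [313 167  31  15 264] [327.5038 174.5492]
(167, 322, 322) (168, 318, 335) (169, 315, 337) (170, 314, 339) (171, 313, 341) (172, 313, 342) (173, 313, 342) (174, 313, 343) (175, 313, 343) (176, 314, 342) (177, 315, 342) (178, 317, 341) (179, 319, 339) (180, 322, 335) (181, 329, 329)
```

Run:
```python
from h import *
np.set_printoptions(precision=4,suppress=True)
d=pickle.load(open("s0.pkl","rb"));S,D=d["scene"],d["side"]
b=lambda x,y:(215+(x-400)/4.1667-.4,165+y/4.1667-.4)
e=lambda x,y:(260+(x-400)/4.1667-.4,180+(y-300)/4.1667-.4)
print("foot scene",[plane(S,b(*p),.012)[:2] for p in((433,172),(514,302),(698,235))])
print("foot side",[plane(D,e(*p),.012)[:2] for p in((422,523),(740,530))])
# outer gasket ellipse from extremes in the crops
ps=[b(p,94) for p in(480,632)],[b(557,p) for p in (36,154)]
def ell(s,u,v,w,h,nm,th):
    g=s["frame"][v:v+h,u:u+w].max(2);m=(g<th).astype(np.uint8)
    n,l,st,_=cv2.connectedComponentsWithStats(m);i=1+st[1:,4].argmax()
    ys,xs=np.nonzero(l==i);E=cv2.fitEllipse(cv2.convexHull(np.c_[xs,ys].astype(np.int32)));print(nm,st[i],E)
    return (E[0][0]+u,E[0][1]+v)
for th in(50,60,68):
    p=ell(S,226,170,48,33,"S",th);q=ell(D,276,184,52,28,"D",th);print("gasket",p,q,tri(S,p,D,q),plane(S,p,.110),plane(D,q,.11))
print("clip side tops z.135", plane(D,e(492,322),.135),plane(D,e(588,302),.135),plane(D,e(688,325),.135),plane(D,e(593,378),.135))
print("cover",tri(S,(157.8,167.8),D,(328.3,174.3)),plane(S,(157.8,167.8),.012),plane(D,(328.3,174.3),.012),"knobtop",plane(S,(155,157),.055))
```

```text
foot scene [array([ 0.5383, -0.0758]), array([0.6121, 0.0185]), array([0.5205, 0.1039])]
foot side [array([0.61  , 0.0314]), array([0.4328, 0.0105])]Traceback (most recent call last):
  File "<stdin>", line 16, in <module>
  File "<stdin>", line 12, in ell
ValueError: attempt to get argmax of an empty sequence
```

Run:
```python
from h import *
np.set_printoptions(precision=4,suppress=True)
d=pickle.load(open("s0.pkl","rb"));S,D=d["scene"],d["side"]
e=lambda x,y:(260+(x-400)/4.1667-.4,180+(y-300)/4.1667-.4)
def ell(s,u,v,w,h,nm,th):
    g=s["frame"][v:v+h,u:u+w].max(2);t=g.min()+th
    m=(g<t).astype(np.uint8)
    n,l,st,_=cv2.connectedComponentsWithStats(m,connectivity=8);i=1+st[1:,4].argmax()
    ys,xs=np.nonzero(l==i);E=cv2.fitEllipse(cv2.convexHull(np.c_[xs,ys].astype(np.int32)));print(nm,g.min(),st[i],E)
    return (E[0][0]+u,E[0][1]+v)
for th in(15,25):
    p=ell(S,226,170,48,33,"S",th);q=ell(D,276,184,52,30,"D",th);print("gasket",p,q,tri(S,p,D,q),plane(S,p,.110),plane(D,q,.11))
print("clip side tops z.135", plane(D,e(492,322),.135),plane(D,e(588,302),.135),plane(D,e(688,325),.135),plane(D,e(593,378),.135))
print("cover",tri(S,(157.8,167.8),D,(328.3,174.3)),plane(S,(157.8,167.8),.012),plane(D,(328.3,174.3),.012),"knobtop",plane(S,(155,157),.055))
from station import r
C=np.array([.524,.018]);
R0=lambda yaw:Ro.from_euler("xyz",[180,0,yaw],degrees=True)
# search pouring direction: scoop yaw psi; tool: y = +-scoop x
def tool(psi,th,flip):
    sc=Ro.from_euler("xyz",[0,th,psi],degrees=True)
    return sc, sc*Ro.from_euler("xyz",[180,0,90+180*flip],degrees=True)
G=np.array([-.038,0,.068]);SP=np.array([.056,0,.0165])
for flip in(0,1):
  for psi in range(0,360,15):
    o=[]
    for th in(0,30,65):
      sc,t=tool(psi,th,flip)
      ph=np.deg2rad(psi);sp=np.array([*(C-.012*np.array([np.cos(ph),np.sin(ph)])),.145])
      g=sp+sc.apply(G-SP);tcp=g-.163*t.apply([0,0,1])
      q=r.inverse_kinematics(list(tcp),list(t.as_euler("xyz",degrees=True)))
      o.append(None if q is None else np.round(q).astype(int).tolist())
    if all(o):print(flip,psi,o)
sc,t=tool(44.5,0,0)
for f in(0,1):print(r.inverse_kinematics([.461,.281,.3],list(tool(44.5,0,f)[1].as_euler("xyz",degrees=True))))
```

```text
S 59 [ 8  5 33 13 54] ((24.053709030151367, 14.262584686279297), (19.225858688354492, 32.848819732666016), 79.6490249633789)
D 49 [ 10   3  39  21 160] ((28.983932495117188, 13.344856262207031), (20.388668060302734, 39.924354553222656), 93.67752838134766)
gasket (250.05370903015137, 184.2625846862793) (304.9839324951172, 197.34485626220703) (array([0.5191, 0.0048, 0.1054]), [0.005265679955346793, 0.005265679955346811]) [0.5166 0.0032 0.11  ] [0.5216 0.0219 0.11  ]
S 59 [  7   4  36  25 116] ((24.333293914794922, 16.66385841369629), (24.89301872253418, 36.0879020690918), 76.82752990722656)
D 49 [  9   3  41  21 207] ((28.9187068939209, 13.403971672058105), (20.768741607666016, 40.69135665893555), 92.81193542480469)
gasket (250.33329391479492, 186.6638584136963) (304.9187068939209, 197.4039716720581) (array([0.521 , 0.0059, 0.1032]), [0.0023082857465710396, 0.002308285746571089]) [0.5238 0.0073 0.11  ] [0.5217 0.0222 0.11  ]
clip side tops z.135 [0.5747 0.0187 0.135 ] [ 0.5262 -0.0136  0.135 ] [0.4714 0.005  0.135 ] [0.517  0.0717 0.135 ]
cover (array([ 0.4737, -0.3271,  0.0042]), [0.0
[... 2569 characters left out ...]
, 3, 77, 0, 100, -53], [-12, -14, 93, 28, 90, -69], [-37, -17, 110, 65, 95, -95]]
1 255 [[9, -1, 81, 0, 100, -66], [-13, -10, 90, 30, 97, -83], [-34, -5, 99, 63, 106, -102]]
1 270 [[10, -5, 85, 0, 100, -80], [-12, -6, 87, 30, 104, -96], [-31, 6, 88, 60, 116, -108]]
1 285 [[10, -9, 89, 0, 100, -95], [-11, -2, 83, 29, 111, -109], [-27, 16, 77, 56, 126, -114]]
1 300 [[9, -13, 93, 0, 101, -111], [-10, 1, 80, 25, 117, -122], [-22, 24, 66, 52, 135, -120]]
1 315 [[7, -17, 96, 0, 101, -128], [-8, 4, 77, 21, 122, -136], [-17, 32, 57, 46, 144, -127]]
1 330 [[5, -20, 98, 0, 102, -145], [-6, 6, 74, 15, 126, -150], [-12, 37, 49, 37, 152, -138]]
[ 27.7535  -3.7953  90.1952   0.      93.6001 -16.7465]
None
```

Both cameras agree that the scoop's plate is near (0.461, 0.281) with a yaw of about 44.5°. The column is near (0.523, 0.015) with clips at about 9° + 90k, and the cover is near (0.477, -0.317). Heights and sizes are plausible. Next I'll hover over the column and then the scoop for wrist views.

```bash
cat >> h.py <<'E'
def wray(s,p):
    x,y=p[0]-s["cx"],p[1]-s["cy"];rr=np.hypot(x,y);a=rr/s["fx"]
    q=np.array([np.sin(a)*x/rr,np.sin(a)*y/rr,np.cos(a)]);return -s["R"].T@s["t"],s["R"].T@q
def wplane(s,p,z):
    o,v=wray(s,p);return o+v*(z-o[2])/v[2]
def tool(psi,th=0,flip=0):
    sc=Ro.from_euler("xyz",[0,th,psi],degrees=True)
    return sc, sc*Ro.from_euler("xyz",[180,0,90+180*flip],degrees=True)
eul=lambda R:list(R.as_euler("xyz",degrees=True))
G=np.array([-.038,0,.068]);SP=np.array([.056,0,.0165])
def snap(r,n,f):
    s=r.snapshot(n);pickle.dump(s,open(f+".pkl","wb"));cv2.imwrite(f"pics/{f}.png",s["frame"][:,:,::-1]);return s
E
python3 - <<'E'
from h import *
from station import r
sc,t=tool(44.5)
r.reach([.461,.281,.068+.163+.09],eul(t));snap(r,"wrist","w1")
print(r.sense()["clock"])
a=cv2.imread("pics/w1.png");cv2.imwrite("pics/w1b.png",cv2.resize(a,(800,600)))
E
```

```text
1.5083
```

View pics/w1b.png

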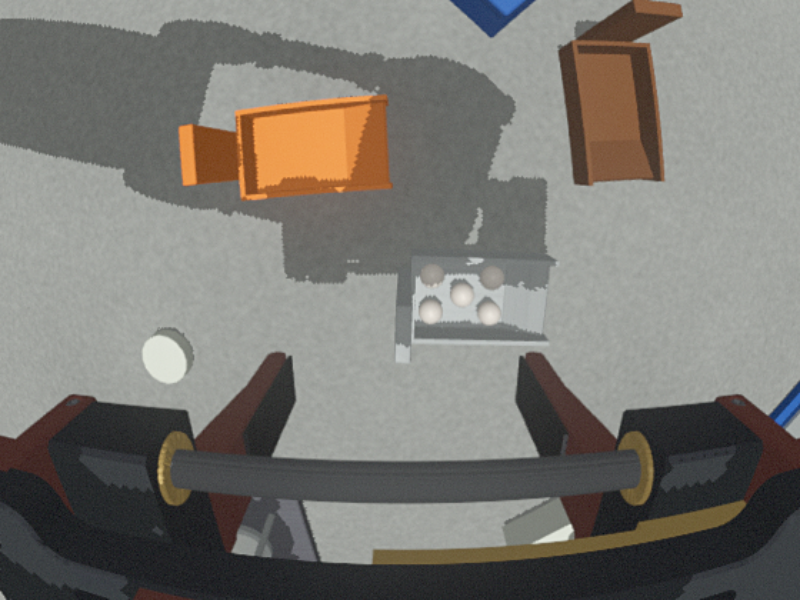

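The wrist view shows the scoop square to the gripper: the tray spans (412–547, 257–343), the plate is at x≈403, and its near top corners are at (397,361) and (411,361). I'll check these against the planned grasp.

Run:
```python
from h import *
np.set_printoptions(precision=4,suppress=True)
s=pickle.load(open("w1.pkl","rb"));k=lambda x,y:(x/1.42857-.15,y/1.42857-.15)
sc,_=tool(44.5);g=np.array([.461,.281,0])
for p,z,n in(((397,361),.09,"platetop near back"),((411,361),.09,"near front"),((412,257),.028,"back far corner"),((412,343),.028,"back near"),((547,343),.028,"front near"),((554,262),.028,"front far")):
    X=wplane(s,k(*p),z);print(n,X,"in grasp frame",sc.inv().apply(X-g))
```

```text
platetop near back [0.4679 0.2697 0.09  ] in grasp frame [-0.003  -0.0129  0.09  ]
near front [0.4729 0.2746 0.09  ] in grasp frame [ 0.004  -0.0129  0.09  ]
back far corner [0.4453 0.3044 0.028 ] in grasp frame [0.0052 0.0277 0.028 ]
back near [0.4841 0.2652 0.028 ] in grasp frame [ 0.0055 -0.0275  0.028 ]
front near [0.5477 0.3267 0.028 ] in grasp frame [ 0.0939 -0.0282  0.028 ]
front far [0.5098 0.3649 0.028 ] in grasp frame [0.0936 0.0257 0.028 ]
```

The grasp frame agrees within 1–2 mm, so I'll grasp and lift.

```bash
cat >> h.py <<'E'
def scoop_tcp(sp,psi,th):
    "TCP pose that puts the scoop's spout at sp, tipped th"
    sc,t=tool(psi,th);return list(np.array(sp)+sc.apply(G-SP)-.163*t.apply([0,0,1])),eul(t)
E
python3 - <<'E'
from h import *
from station import r
_,t=tool(44.5)
P=[.461,.2815,.231]
r.servo_line(P,speed=.12);r.grab(45);s=r.sense();print(s["opening"],s["gripper_force"],s["contact_force"])
P[2]=.43;r.servo_line(P,speed=.15);s=r.sense();print(s["opening"],s["contact_force"],s["clock"])
ph=np.deg2rad(50);sp=[.522-.02*np.cos(ph),.018-.02*np.sin(ph),.1455]
print(scoop_tcp(sp,50,0),r.inverse_kinematics(*scoop_tcp(sp,50,65)))
up=[sp[0],sp[1],.21];r.servo_line(*scoop_tcp(up,50,0),speed=.2)
s=snap(r,"side","sd1");snap(r,"scene","sc1");print(r.sense()["clock"])
a=cv2.imread("pics/sd1.png")[100:340,160:480];b=cv2.imread("pics/sc1.png")[60:300,140:460]
cv2.imwrite("pics/m1.png",np.hstack([cv2.resize(x,(400,300)) for x in(a,b)]))
E
```

```text
0.007577926134312404 44.96793508529663 [-0.1782726  -0.07595188  0.43815277]
0.007841360996718205 [ 0.99024324  0.34510474 -1.93763435] 5.0833
([np.float64(0.4487222124957345), np.float64(-0.0693290665155635), np.float64(0.36)], [np.float64(180.0), np.float64(0.0), np.float64(140.0)]) [ 15.96461673  29.6435641   59.5435324  -50.92195222 139.19783262
 -58.92060814]
7.0917
```

View pics/m1.png

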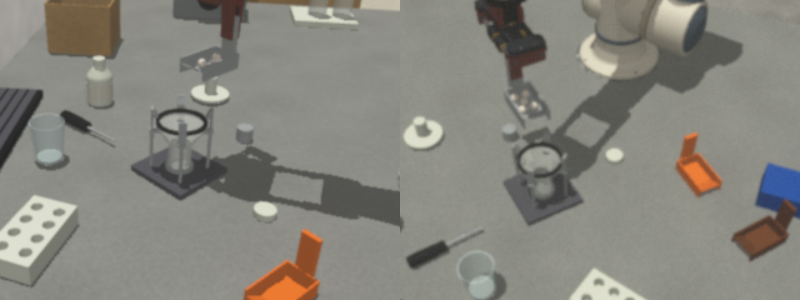

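The scoop is held level behind and above the column, with the balls in it: side crop scoop (208,60) and mouth (181,122). Now I'll tip it slowly about the spout.

Run:
```python
from h import *
from station import r
ph=np.deg2rad(50);sp=[.522-.02*np.cos(ph),.018-.02*np.sin(ph),.1455]
r.servo_line(*scoop_tcp(sp,50,0),speed=.12)
for th in(8,16,24):r.servo_line(*scoop_tcp(sp,50,th),speed=.1)
snap(r,"side","sd2")
for th in(28,32,36,40,44):r.servo_line(*scoop_tcp(sp,50,th),speed=.06)
snap(r,"side","sd3")
for th in(52,60,66):r.servo_line(*scoop_tcp(sp,50,th),speed=.1)
r.wait(.5);snap(r,"side","sd4");snap(r,"scene","sc4")
s=r.sense();print(s["clock"],s["opening"],s["contact_force"])
c=[cv2.resize(cv2.imread(f"pics/{n}.png")[v:v+90,u:u+120],(400,300),interpolation=cv2.INTER_CUBIC) for n,u,v in(("sd2",245,140),("sd3",245,140),("sd4",245,140),("sc4",195,135))]
cv2.imwrite("pics/m2.png",np.vstack([np.hstack(c[:2]),np.hstack(c[2:])]))
```

```text
13.3667 0.007708589206922325 [ 0.15598339 -0.12615441 -1.22118057]
```

View pics/m2.png

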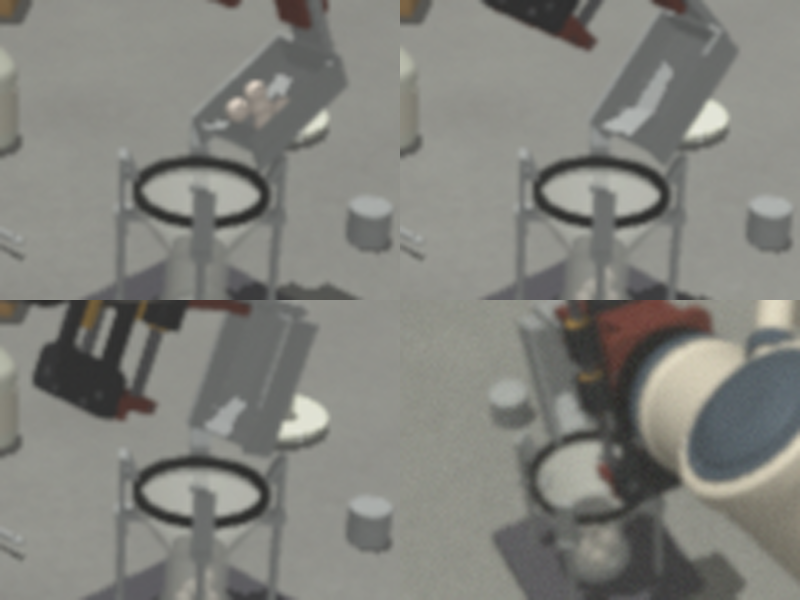

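All five balls left the scoop, since the tray is empty in the lower-left panel, and they show in the tube at (600,550). I'll set the scoop back at its original spot, then look straight down at the column and the cover with the wrist camera.

Run:
```python
from h import *
from station import r
np.set_printoptions(precision=4,suppress=True)
ph=np.deg2rad(50);sp=[.522-.02*np.cos(ph),.018-.02*np.sin(ph),.1455]
for th in(50,33,16,0):r.servo_line(*scoop_tcp(sp,50,th),speed=.2)
sp[2]=.21;r.servo_line(*scoop_tcp(sp,50,0),speed=.2)
_,t=tool(44.5);x,y=.461,.2815
r.servo_line([x,y,.40],eul(t),speed=.22)
r.servo_line([x,y,.245],speed=.2);f0=r.sense()["contact_force"][2]
z=.245
while z>.2285:
    z-=.0015;r.servo_line([x,y,z],speed=.03);f=r.sense()["contact_force"][2]
    if f-f0>3:break
print("touch",z,f0,f);r.let_go();r.wait(.2)
r.servo_line([x,y,.34],speed=.2);snap(r,"wrist","w2");st=r.sense();print(st["clock"])
s=pickle.load(open("w1.pkl","rb"));T=tool(44.5)[1]
cam=-s["R"].T@s["t"];print("cam in tool",T.inv().apply(cam-[.461,.281,.321]),"axis",T.inv().apply(s["R"][2]),"imgx",T.inv().apply(s["R"][0]))
```

```text
touch 0.22999999999999998 -1.518657111633427 5.862763614034237
23.2
cam in tool [0.0797 0.0009 0.0189] axis [-0.286   0.0007  0.9582] imgx [ 0.0013  1.     -0.0003]
```

The scoop touched down at z=0.230 and was released. Next I'll take matched wrist views of the column and then the cover.

Run:
```python
from h import *
from station import r
O=[180,0,0]
r.reach([.462,.016,.36],O);snap(r,"wrist","w3")
r.reach([.417,-.317,.36],O);r.servo_line([.417,-.317,.263],speed=.2);snap(r,"wrist","w4");print(r.sense()["clock"],r.sense()["tcp_pos"])
c=[cv2.imread(f"pics/w{i}.png") for i in(2,3,4)]
cv2.imwrite("pics/m3.png",np.vstack([np.hstack([cv2.resize(c[1],(400,300)),cv2.resize(c[2],(400,300))]),np.hstack([cv2.resize(c[0],(400,300)),cv2.resize(c[1][60:270,140:420],(400,300))])]))
```

```text
26.8 [ 0.41759986 -0.31687773  0.26496974]
```

View pics/m3.png

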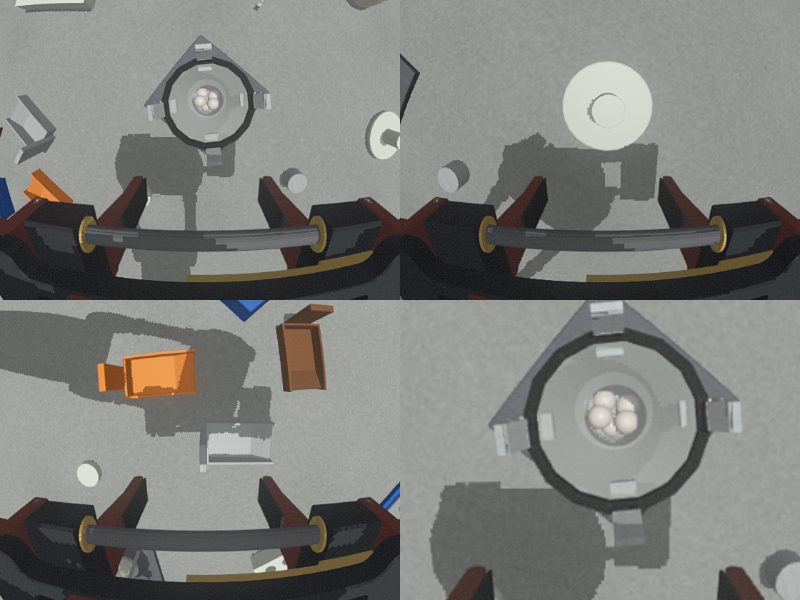

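The column view (top left) shows the gasket ring centred at about (208,102) with the balls in the tube. In the cover view (top right), the flange is at (608,106). The scoop sits empty and flat (bottom left). Now I'll fit the circles.

Run:
```python
from h import *
np.set_printoptions(precision=4,suppress=True)
def fit(s,m,z,nm):
    n,l,st,_=cv2.connectedComponentsWithStats(m.astype(np.uint8));i=1+st[1:,4].argmax()
    c=max(cv2.findContours((l==i).astype(np.uint8),cv2.RETR_EXTERNAL,cv2.CHAIN_APPROX_NONE)[0],key=len)
    W=np.array([wplane(s,p,z)[:2] for p in cv2.convexHull(c)[:,0]])
    (x,y),rad=cv2.minEnclosingCircle((W*1000).astype(np.float32))
    A=np.c_[2*W,np.ones(len(W))];q=np.linalg.lstsq(A,(W**2).sum(1),rcond=None)[0]
    print(nm,st[i],"enclosing",x,y,rad,"lsq",q[:2],np.sqrt(q[2]+q[:2]@q[:2]))
s=pickle.load(open("w3.pkl","rb"));f=s["frame"].max(2)
m=np.zeros_like(f);m[75:215,222:362]=f[75:215,222:362]<60
fit(s,m,.111,"gasket")
s=pickle.load(open("w4.pkl","rb"));f=s["frame"]
m=np.zeros_like(f[...,0]);m[60:230,200:380]=(f.min(2)>150)[60:230,200:380]
fit(s,m,.014,"flange")
```

```text
gasket [237 162 109  41 214] enclosing 508.9051513671875 11.459026336669922 38.63627243041992 lsq [0.5212 0.0116] 0.04044004688796267
flange [  227    70   149   141 13006] enclosing 481.9626159667969 -327.4578552246094 57.01411819458008 lsq [ 0.4797 -0.33  ] 0.053132171221225655
```

Run:
```python
from h import *
np.set_printoptions(precision=4,suppress=True)
def circ(W):
    for _ in range(3):
        q=np.linalg.lstsq(np.c_[2*W,np.ones(len(W))],(W**2).sum(1),rcond=None)[0];R=np.sqrt(q[2]+q[:2]@q[:2])
        e=abs(np.hypot(*(W-q[:2]).T)-R);W=W[e<max(.0025,0)] if (e<.0025).sum()>20 else W
    return q[:2],R,len(W),e.mean()
s=pickle.load(open("w3.pkl","rb"));f=s["frame"].max(2)
for th in(65,75,85):
    ys,xs=np.nonzero(f<th);W=np.array([wplane(s,p,.1095)[:2] for p in zip(xs,ys)]);rr=np.hypot(*(W-[.522,.016]).T);k=(rr<.052)&(rr>.034);W=W[k]
    print("gasket",th,circ(W))
s=pickle.load(open("w4.pkl","rb"));f=s["frame"].min(2)
for th in(175,190):
    m=np.zeros_like(f);m[60:230,200:380]=f[60:230,200:380]>th
    c=max(cv2.findContours(m,cv2.RETR_EXTERNAL,cv2.CHAIN_APPROX_NONE)[0],key=len)
    print("flange",th,cv2.boundingRect(c),circ(np.array([wplane(s,p,.014)[:2] for p in c[:,0]])))
```

```text
gasket 65 (array([0.5222, 0.0115]), np.float64(0.042826855043514696), 1552, np.float64(0.001311949118434178))
gasket 75 (array([0.5221, 0.0111]), np.float64(0.043144047144110506), 2422, np.float64(0.0012168715779085253))
gasket 85 (array([0.522 , 0.0111]), np.float64(0.04320204430754005), 2453, np.float64(0.0012167925029951219))
flange 175 (228, 86, 126, 124) (array([ 0.4753, -0.321 ]), np.float64(0.04463272811023472), 359, np.float64(0.0001951828472089417))
flange 190 (229, 86, 124, 124) (array([ 0.4753, -0.3211]), np.float64(0.04422001246887076), 354, np.float64(0.00023473626178375676))
```

The radii fit (gasket mean 43 mm, flange 45 mm). That puts the column at (0.522, 0.011) and the cover at (0.4753, -0.321). Next I'll grasp the cover and carry it over the mouth.

Run:
```python
from h import *
from station import r
np.set_printoptions(precision=3,suppress=True)
r.servo_line([.417,-.321,.30],speed=.2);r.servo_line([.4753,-.321,.30],speed=.2);r.servo_line([.4753,-.321,.200],speed=.12);r.wait(.2)
f=r.sense();print(f["tcp_pos"],f["contact_force"])
r.grab(58);s=r.sense();print(s["opening"],s["gripper_force"],s["contact_force"])
snap(r,"wrist","w5")
r.servo_line([.4753,-.321,.385],speed=.18);r.servo_line([.522,.0112,.385],speed=.22);r.servo_line([.522,.0112,.345],speed=.1);r.wait(.3)
s=r.sense();print(s["opening"],s["tcp_pos"],s["contact_force"],s["clock"])
for n,k in(("side","sd6"),("scene","sc6"),("wrist","w6")):snap(r,n,k)
c=[cv2.imread(f"pics/{n}.png") for n in("sd6","sc6","w6","w5")]
c=[c[0][140:230,245:365],c[1][130:220,195:315],c[2],c[3]]
c=[cv2.resize(x,(400,300),interpolation=cv2.INTER_CUBIC) for x in c]
cv2.imwrite("pics/m4.png",np.vstack([np.hstack(c[:2]),np.hstack(c[2:])]))
```

```text
[ 0.476 -0.321  0.201] [ 0.583 -0.826 -1.079]
0.02683209408772221 57.99990713596344 [-0.314  0.358 -0.081]
0.02685021569779139 [0.522 0.011 0.346] [ 0.107  0.123 -0.804] 33.475
```

View pics/m4.png

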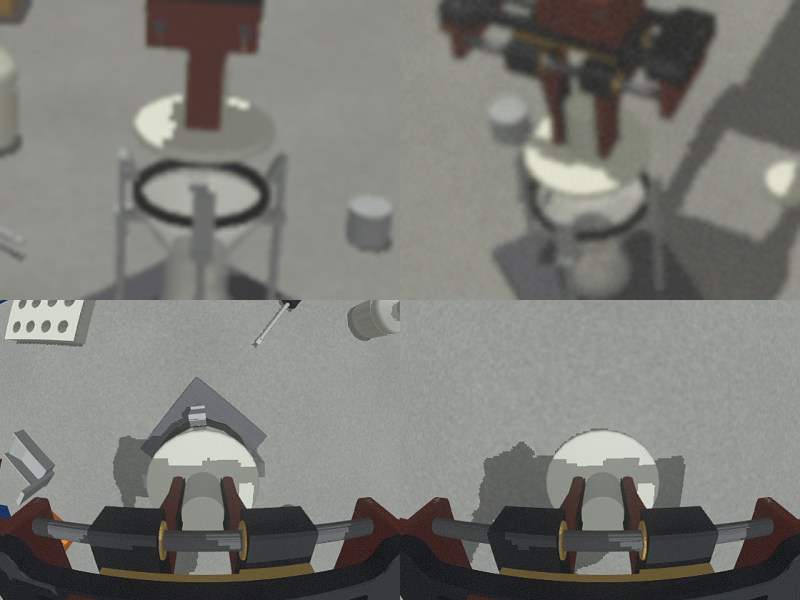

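The cover sits level and centred over the mouth. After allowing for perspective, the flange and gasket columns agree within about 1 mm in both the side and scene views. Now I'll press down in small steps, watching the force.

Run:
```python
from h import *
from station import r
np.set_printoptions(precision=2,suppress=True)
f0=np.array(r.sense()["contact_force"]);x,y=.522,.0112
r.servo_line([x,y,.322],speed=.06)
z=.322
while z>.296:
    z-=.001;r.servo_line([x,y,z],speed=.02);r.wait(.08);s=r.sense();f=np.array(s["contact_force"])-f0;p=s["tcp_pos"]
    print(round(z,4),"act",round((p[2]-.2)*1e3,2),f,np.array(s["torque"]),round(s["opening"],4))
    if f[2]>35 or np.hypot(*f[:2])>12 or (p[2]-.2<.1035 and f[2]>15):break
print(s["clock"])
```

```text
0.321 act 121.29 [-1.33  0.3   0.28] [0.03 0.11 0.01] 0.0265
0.32 act 120.0 [-1.32  0.45  0.02] [ 0.02  0.17 -0.03] 0.0267
0.319 act 118.98 [-1.34  0.37 -0.3 ] [0.   0.17 0.  ] 0.0264
0.318 act 118.07 [-0.76 -1.01  0.86] [-0.16  0.09 -0.04] 0.0266
0.317 act 117.26 [ 0.34 -0.71  2.25] [-0.28 -0.01  0.03] 0.0266
0.316 act 116.48 [-0.36 -0.97  5.34] [-0.25  0.05  0.03] 0.0265
0.315 act 115.58 [ 0.08 -1.75  7.09] [-0.21  0.02  0.02] 0.0266
0.314 act 114.87 [-1.01  0.06  8.21] [-0.18  0.06  0.02] 0.0265
0.313 act 114.17 [-0.95 -0.89  8.15] [-0.13  0.11  0.02] 0.0269
0.312 act 113.46 [-0.42 -1.04  9.74] [-0.16  0.09  0.03] 0.0265
0.311 act 112.74 [-0.44 -1.17 10.52] [-0.16  0.18  0.02] 0.0266
0.31 act 112.42 [-1.56  0.07 12.48] [-0.17  0.29  0.  ] 0.0266
0.309 act 112.24 [-2.88 -1.13 16.3 ] [-0.13  0.53 -0.01] 0.0267
0.308 act 108.86 [-0.69 -0.14  5.81] [-0.14  0.03  0.02] 0.0267
0.307 act 106.78 [-0.2   0.45  5.1 ] [-0.1   0.01  0.03] 0.0264
0.306 act 104.16 [ 0.71  0.82 -4.9 ] [-0.21 -0.18  0.04] 0.0268
0.305 act 104.14 [-2.08  0.91 -4.63] [-0.12  0.27  0.04] 0.0268
0.304 act 104.11 [-3.73  1.02 -0.63] [-0.01  0.57  0.01] 0.0268
0.303 act 103.8 [-2.21  0.71  3.9 ] [ 0.05  0.43 -0.04] 0.0266
0.302 act 102.67 [-2.02  1.9   6.48] [0.09 0.36 0.02] 0.0266
0.301 act 101.94 [-2.11  0.78  7.77] [ 0.11  0.44 -0.06] 0.0265
0.3 act 101.29 [-3.57  1.26  9.56] [0.11 0.56 0.01] 0.0267
0.299 act 100.87 [-4.41  0.87 12.74] [0.09 0.82 0.02] 0.027
0.298 act 100.74 [-5.58  1.26 16.  ] [0.11 1.11 0.05] 0.0268
42.1583
```

The force dropped suddenly at about 109 mm, and the cover now bears on the firm stop with 16 N of push. One last look before handing in.

Run:
```python
from h import *
from station import r
r.wait(.3)
for n,k in(("side","sd7"),("scene","sc7")):snap(r,n,k)
s=r.sense();print(s["contact_force"],s["tcp_pos"])
c=[cv2.imread(f"pics/{n}.png") for n in("sd7","sc7")];c=[c[0][150:240,245:365],c[1][140:230,195:315],c[0],c[1]]
c=[cv2.resize(x,(400,300),interpolation=cv2.INTER_CUBIC) for x in c]
cv2.imwrite("pics/m5.png",np.vstack([np.hstack(c[:2]),np.hstack(c[2:])]))
```

```text
[-4.142237   -0.26704029 13.46426431] [0.52202643 0.01123513 0.30074176]
```

View pics/m5.png

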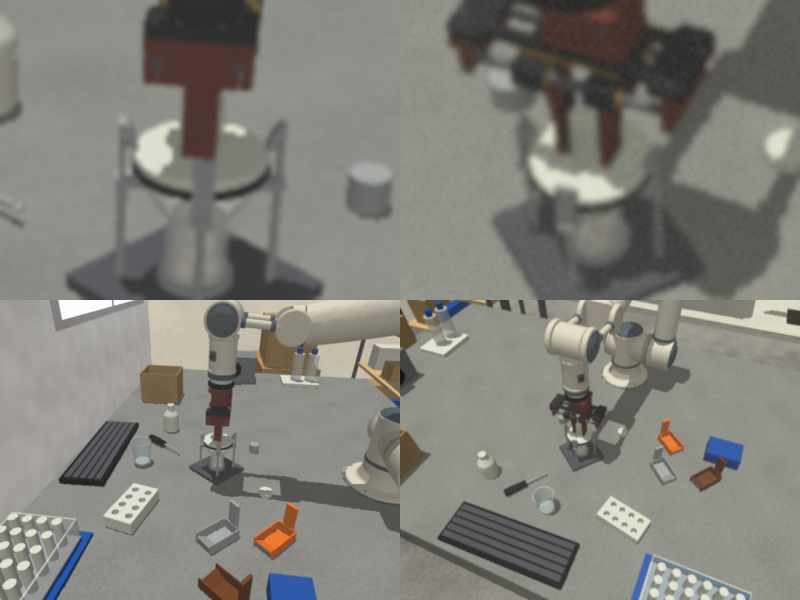

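The cover sits level under the clips on the gasket (side crop 202,158). The scoop is empty and flat on the bench, with no loose balls in view and nothing else moved.

```bash
python3 -c "
from station import r
print(r.hand_in())"
```

```text
the job is handed in; nothing more can be done
None
```

I've handed the job in: the balls are in the tube (four clearly visible there, none left in the scoop or loose on the bench), the empty scoop is flat back in its place, and the cover is snapped under the clips and held fully home with about 14 N of push, at roughly 43 s of the 72 s allowed.

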